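# Set the cup shaker's timer wheel four clicks on and start it

### The job

Give this batch of cups more shaking time: with a fingertip in its finger pocket, push the shaker's big timer wheel round clockwise (seen from above) by exactly four clicks from where it stands, then press the round start key fully down and let it come back up. Leave the speed knob as it is and leave the cups, cap and bottles standing where they are.

Things in the scene. Friction and masses are not known exactly. Their poses are not given: they have to be found in the camera images.
- shaker: the cup shaker, a white housing fixed to the table, 290 (x) x 360 (y) x 70 mm high, long front side facing the robot. Origin: centre of its underside, z up. On its flat top (70 mm above the table): timer wheel (left half, towards the robot), start key (right, near the robot), speed knob (right, 75 mm behind the start key, farther from the robot), two cup rings at the back
- wheel_axis (a point): point on the timer wheel's vertical axis, level with the wheel's top face, 90 mm above the table. The wheel is a black disc 120 mm across, 20 mm high on the shaker's top, sunk flush in a fixed grey collar of 153 mm outer diameter that has a tick mark every 20 degrees. It has no grip to pinch, only one finger pocket
- pocket (a point): centre of the floor of the finger pocket in the wheel, 34 mm from the axis, 74 mm above the table; it turns with the wheel. The pocket is open at the top, 16 mm deep, 40 mm along the wheel's radius (14 to 54 mm from the axis) by 44 mm across it, with upright walls; a closed pair of fingers fits in with play. The point's x points outward along the radius
- timer_wheel (a joint): angle of the timer wheel in rad, growing clockwise seen from above. Click stops every 20 degrees (0.349 rad) from -1.047 to 2.094, end stops there; it always starts at rest in the stop at 0, but which way the pocket then points differs from start to start. A push of about 4 to 6 N on the pocket's wall takes it over a click; past the half-way point it snaps on to the next stop by itself and it stays in a stop when let go
- start_key_top (a point): centre of the top of the round start key, 92 mm above the table: a black push key 32 mm across, standing 10 mm out of its grey round surround (48 mm across), pressed straight down
- start_key (a joint): travel of the start key in m, 0 up, 0.006 fully down; a spring lifts it back; it takes about 5 N to press fully
- speed_tip (a point): one end of the black bar-shaped grip of the small speed knob (40 mm across, its top 114 mm above the table, axis 18 mm from this point); not to be turned
- cup_left: lidded round plastic cup, 93 mm across, 44 mm high, loose in a rubber ring at the back of the shaker's top (rim 114 mm above the table). Origin: centre of its underside. Not to be moved
- cup_right: the same, in the other ring. Origin: centre of its underside. Not to be moved
- jug_cap: loose white screw cap, 38 mm across, 15 mm high, lying on the shaker's top between wheel and start key. Origin: centre of its underside. Not to be moved
- cup_stack: loose stack of three lidded cups on the table, 93 mm across, 132 mm high. Origin: centre of its underside. Not to be moved
- glue_bottle: loose white glue bottle on the table, 62 mm across, 170 mm high. Origin: centre of its underside. Not to be moved
- cup_table: loose white cup on the table, 93 mm across, 44 mm high. Origin: centre of its underside. Not to be moved
- stick_cup: loose cup of wooden stir sticks on the table, 68 mm across, sticks to about 155 mm high. Origin: centre of its underside. Not to be moved

How it is judged (in metres and radians):
On the way, in this order (a step that is already met when the one before it is completed fails the run):
1. the timer wheel rests four clicks clockwise of where it started, the start key not yet pressed (value of joint timer_wheel between 1.274 and 1.518 rad and velocity of joint timer_wheel below 0.1 rad/s and value of joint start_key below 0.002 m), for 0.4 s.
2. the start key is pressed fully down (value of joint start_key above 0.0048 m), for 0.05 s.
At the end, for the whole second after the job is handed in: The timer wheel rests four click stops (80 degrees, within 7) clockwise of where it started, the start key has been pressed fully (over 4.8 of 6 mm) after that and is up again (value of joint timer_wheel between 1.274 and 1.518 rad and value of joint start_key below 0.001 m and velocity of joint timer_wheel between -0.05 and 0.05 rad/s); the robot touches nothing.
It fails at once if the start key is pressed while the wheel is not four clicks on (value of joint start_key above 0.003 m and not (value of joint timer_wheel between 1.274 and 1.518 rad)).
It fails at once if the speed knob is turned (its grip's end moves over 5 mm) (distance of speed_tip from where it was at the start of the episode above 0.005 m).
It fails at once if a cup, the cap or a bottle is moved or lifted (over 20 mm) or tipped (distance of any of cup_left, cup_right, jug_cap, cup_stack, glue_bottle, cup_table, stick_cup from where it was at the start of the episode above 0.02 m or angle between any of cup_left, cup_right, jug_cap, cup_stack, glue_bottle, cup_table, stick_cup's own z axis and vertical above 0.3 rad).
It also fails if it takes over 64 s, if anything falls off the work surface, if the arm or the gripper's body presses on something with over 40 N, if the wrist force passes 120 N, or if a joint passes its speed limit or range.

### The arm

A 6-joint arm with a two-finger parallel gripper is mounted at the origin on the work surface. World frame = base frame: x ahead of the robot, y to its left, z up, the work surface at z = 0. Lengths are in mm, angles in rad, forces in N, time in s.
With the tool pointing down it reaches from about 350 to 775 mm from the base axis. Payload 7.3 kg.
Tool frame: the origin (TCP) lies on the centre line of the jaws, within the pads' length; the fingertips stand 22 mm ahead of it and the grasp point (between the pads) lies 3 mm ahead of it (bot.finger_overhang is the distance from the TCP to the fingertips, in mm); y points along the fingers, z is the direction in which the jaws open and shut, and the axes are right-handed (so a half turn about y gives the same grasp; the last joint's range is limited). The gripper opens to 92 mm and grips with 3 to 60 N. Pads are 19 mm wide; open, the fingers measure 130 mm over their backs; the gripper's body (75 mm by 190 mm) begins 47 mm behind the grasp point.
Start: joints at [-1.382, 0.342, 1.524, -0, 1.275, -0.146], TCP at [172.527, -495.86, 248.741] pointing down, gripper open.
Joint ranges: [-2.53, 2.53], [-0.77, 2.02], [0.04, 2.7], [-1, 4.14], [0.28, 2.66], [-3.11, 3.11]. Speed limits (rad/s): [2.57, 2.57, 3.14, 3.14, 3.14, 3.14].

### API

Orientations are given as [roll, pitch, yaw] about the fixed x, y, z axes, in that order (R = Rz(yaw) Ry(pitch) Rx(roll)).
In Python, from plant import bot, viewer, find_in, spot_point gives the robot as it stands.
- The arm moves only by the tool send_rows, never from a script. Its argument "moves" is a list of rows, each a list of 3 entries, a list of its own where there are three numbers: the shift along the tool's x, y, z in mm, then the turn, a rotation vector about the tool's x, y, z in degrees, then the finger opening in mm, from 0 to 91.8. A call has 1 to 20 rows; each row shifts and turns the pose as measured when the row begins, along the tool's axes as they then stand; what a row does not reach is not made up. A row lasts 1/8 s, in which the tool goes at most 62.5 mm and 10.7 degrees, less where a joint would pass 70% of its speed; a pose out of reach is approached as far as the arm can. A call with a gripper value outside its range is refused whole. The fingers move at their own pace and stop on an object; the grip force is fixed at half the most. Time passes only in rows, so rows that do not move let the fingers close. It gives the time, the measured TCP pose, the force and the opening at its end, in the units of the state.
- bot.get_obs(): the state, without advancing time (a new reading comes with each control period).
- viewer.capture(name): name is "scene" or "side" or "wrist"; returns the picture (384x512x3 uint8, blue, green, red); there is no depth.
- viewer.camera_model(name): a dict with "fx", "fy", "cx", "cy" (pixels), "distortion" ([k1, k2, p1, p2, k3] as OpenCV has them; the pictures are not rectified), "rvec" (rotation vector, rad) and "tvec" (3), from world to camera coordinates, as OpenCV has them. Camera axes: x right, y down, z forward; pixel columns grow to the right and rows downward; lengths in mm; the calibration is good to about 2 mm. A picture is of the moment at which its call begins: read the wrist's pose just before it. camera_model takes no time and is no camera call; for the wrist camera it gives the pose at the moment of the call.
- bot.close_job(): hands the job in, once; it reports no verdict.
Trained networks look in the newest picture that a camera, given by its name, has taken for a name from the list of things; names that differ only in an ending like _2 or _b are one class to them, and where a whole thing is asked for, a point or a joint stands for the part that bears it (a point fixed in the world has none). Each returns a list of dicts, best first, with "conf" (0 to 1); they miss things now and then, are a little off and sometimes report something else, mostly with a low value. They report only what shows in the picture. A call takes as long as a camera call.
- find_in(camera, thing): "extent" ([centre column, centre row, width, height] in pixels, round what is visible of it).
- spot_point(camera, thing): "point" ([column, row] in pixels: a listed point, or the origin of a listed thing).
The state is a dict: "time": time; "joint_positions": joint angles; "dq": joint speeds; "tau": joint torques, N m; "tool_pos": TCP position; "tcp_rot": TCP orientation; "contact_force": force on the tool from outside, world axes, zero at the start; "moment": the same for the moment, N m; "grip_width": finger opening in mm.
Only numpy, scipy, OpenCV 4.12 (cv2) and the standard library are available. Lean on these libraries where they do the work, as an engineer would, in place of code of your own. Each camera call takes 0.05 s, during which the arm holds its last target.

## Working session

There is one attempt and no reset: what is moved stays moved. The work goes in short steps, Python scripts to look and compute and a tool call to move; the robot and the scene stay as the last step left them, time stands still between calls to the robot, and variables do not carry over. Pictures are saved under pics/ and viewed, and the job is handed in when it is done.

Besides the shell and the picture viewer there is one more tool, called after "Call:" in YAML: its name, and indented under it one key for each argument. send_rows: Moves the arm, as the interface text tells. Its arguments: {"type":"object","properties":{"moves":{"type":"array","items":{"type":"array"}}},"required":["moves"]}

```bash
ls; mkdir -p pics; cat > h.py <<'E'
import numpy as np, cv2
from plant import bot, viewer, find_in, spot_point
from scipy.spatial.transform import Rotation as R
def ray(m,px):
    K=np.array([[m['fx'],0,m['cx']],[0,m['fy'],m['cy']],[0,0,1.]])
    u=cv2.undistortPoints(np.array([[px]],float),K,np.array(m['distortion'],float))[0,0]
    Rm=cv2.Rodrigues(np.array(m['rvec'],float))[0]; t=np.array(m['tvec'],float).ravel()
    return -Rm.T@t, Rm.T@np.array([u[0],u[1],1])
def atz(m,px,z):
    o,d=ray(m,px); return o+d*(z-o[2])/d[2]
def proj(m,p):
    K=np.array([[m['fx'],0,m['cx']],[0,m['fy'],m['cy']],[0,0,1.]])
    return cv2.projectPoints(np.array([p],float),np.array(m['rvec'],float),np.array(m['tvec'],float),K,np.array(m['distortion'],float))[0].reshape(-1,2)[0]
E
python3 - <<'E'
from h import *
o=bot.get_obs(); print(o['time'],o['tool_pos'],o['tcp_rot'],o['grip_width'],bot.finger_overhang)
for c in ["scene","side"]:
    im=viewer.capture(c); cv2.imwrite(f"pics/{c}0.png",im); m=viewer.camera_model(c)
    print(c, ray(m,[256,192])[0])
    for n,z in [("wheel_axis",90),("pocket",74),("start_key_top",92),("speed_tip",114),("jug_cap",70),("shaker",0)]:
        for r in spot_point(c,n)[:2]: print(n,np.round(r['point']),round(r['conf'],2),atz(m,r['point'],z).round(1))
print(bot.get_obs()['time'])
E
```

```text
pics
0.0 [ 172.46343197 -495.45511035  248.0314719 ] [-1.57237396e+00  2.04779714e-04 -2.80677059e+00] 91.7185024020772 22.0
scene [1162.37625638  930.46575913 1126.4066194 ]
pocket [271. 183.] 0.75 [480.5 -40.7  74. ]
pocket [215. 167.] 0.28 [ 592.2 -214.4   74. ]
start_key_top [230. 157.] 0.37 [ 531.7 -211.8   92. ]
speed_tip [213. 165.] 0.48 [ 615.6 -182.5  114. ]
speed_tip [241. 174.] 0.42 [562.2 -90.  114. ]
jug_cap [240. 175.] 0.58 [ 542.7 -134.5   70. ]
shaker [243. 203.] 0.91 [567.7 -76.3   0. ]
shaker [208. 190.] 0.32 [ 635.1 -195.8    0. ]
side [ 498.51961107 -819.31525845  611.61932047]
wheel_axis [241. 194.] 0.61 [515.5 -22.5  90. ]
pocket [233. 202.] 0.94 [494.  -37.4  74. ]
pocket [309. 352.] 0.47 [ 613.1 -478.4   74. ]
start_key_top [246. 152.] 0.72 [541.3 224.5  92. ]
start_key_top [247. 241.] 0.52 [ 523.2 -217.3   92. ]
speed_tip [283. 226.] 0.84 [ 605.7 -195.2  114. ]
jug_cap [254. 227.] 0.58 [ 544.5 -139.5   70. ]
shaker [254. 225.] 0.62 [548.6 -44.9   0. ]
shaker [264. 232.] 0.56 [574.3 -76.    0. ]
0.7
```

```bash
python3 - <<'E'
import cv2,numpy as np
a=cv2.imread('pics/scene0.png')[110:260,150:350];b=cv2.imread('pics/side0.png')[120:320,150:400]
cv2.imwrite('pics/sc_c.png',cv2.resize(a,None,fx=4,fy=4,interpolation=2));cv2.imwrite('pics/si_c.png',cv2.resize(b,(750,600),interpolation=2))
E
```

```text
(no output)
```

View pics/sc_c.png

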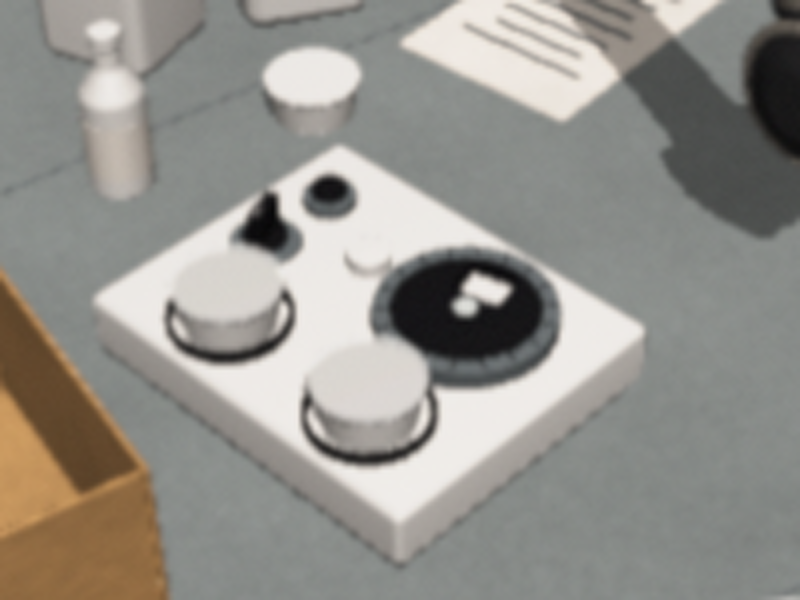

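View pics/si_c.png

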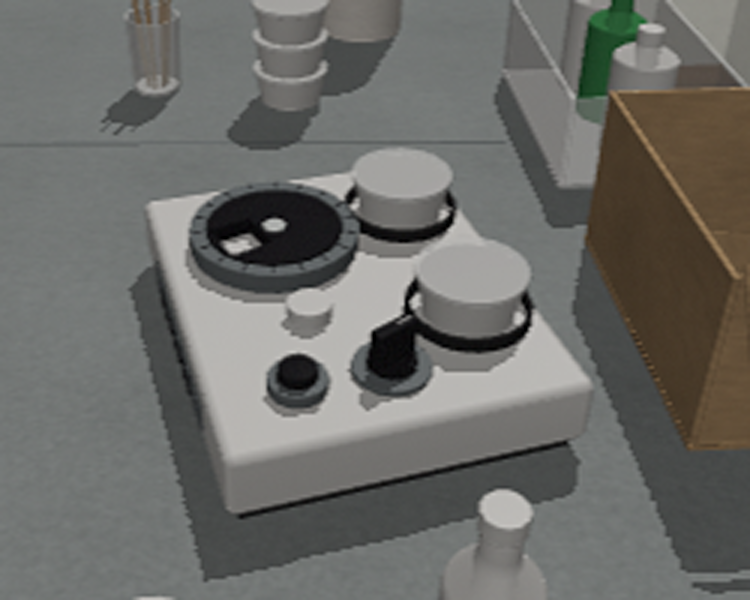

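View pics/scene0.png

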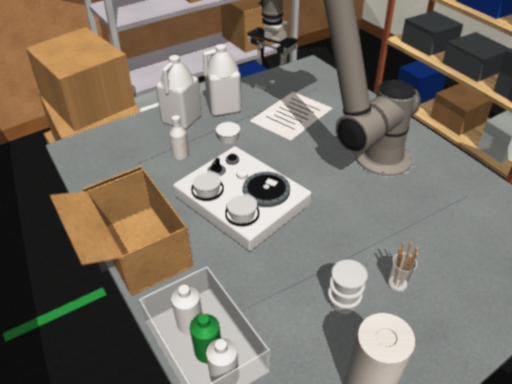

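View pics/side0.png

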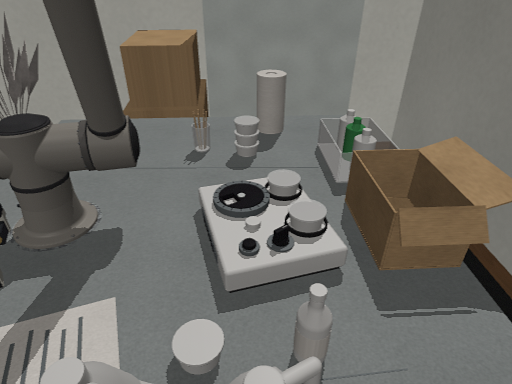

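```bash
cat >> h.py <<'E'
def rel(p, yaw_deg=0, tilt=True):
    """shift in tool axes to world TCP target p"""
    o=bot.get_obs(); Rt=R.from_euler('xyz',o['tcp_rot']); 
    return Rt.inv().apply(np.array(p)-o['tool_pos'])
def st():
    o=bot.get_obs(); Rt=R.from_euler('xyz',o['tcp_rot']).as_matrix()
    print('t',round(o['time'],2),'p',np.round(o['tool_pos'],1),'F',np.round(o['contact_force'],1),'M',np.round(o['moment'],2),'w',round(o['grip_width'],1))
    print('tool x,y,z in world (cols)\n',Rt.round(3), 'zdir deg',np.degrees(np.arctan2(Rt[1,2],Rt[0,2])).round(1),'q',np.round(o['joint_positions'],2)); return o
E
python3 - <<'E'
from h import *
st(); print(rel([440,-100,330]))
m=viewer.camera_model('wrist'); print(ray(m,[256,192]))
E
```

```text
t 0.7 p [ 172.5 -495.9  248.8] F [0.2 0.1 0.2] M [-0.02 -0.   -0.  ] w 91.7
tool x,y,z in world (cols)
 [[-0.944  0.     0.329]
 [-0.329 -0.    -0.944]
 [ 0.    -1.     0.   ]] zdir deg -70.8 q [-1.38  0.34  1.52  0.    1.28 -0.15]
[-382.68498567  -81.28274383 -285.99202317]
(array([ 247.21336717, -470.37984563,  385.26924327]), array([-0.26754473, -0.0993162 , -0.95845034]))
```

```bash
python3 - <<'E'
from h import *
print(rel([515,-60,330])/12)
E
```

```text
[-38.88869236  -6.77382301 -24.9270779 ]
```

Call:
send_rows:
  moves:
    - [[-38.9,-10,-25],[0,0,0],0]
    - [[-38.9,-10,-25],[0,0,0],0]
    - [[-38.9,-10,-25],[0,0,0],0]
    - [[-38.9,-10,-25],[0,0,0],0]
    - [[-38.9,-10,-25],[0,0,0],0]
    - [[-38.9,-10,-25],[0,0,0],0]
    - [[-38.9,-10,-25],[0,0,0],0]
    - [[-38.9,-10,-25],[0,0,0],0]
    - [[-38.9,0,-25],[0,0,0],0]
    - [[-38.9,0,-25],[0,0,0],0]
    - [[-38.9,0,-25],[0,0,0],0]
    - [[-38.9,0,-25],[0,0,0],0]

```text
time: 2.2
tool_pos: [524.7, -48.4, 332.8]
tcp_rot: [-1.566, 0.004, -2.813]
contact_force: [0.1, -0.8, -0.0]
grip_width: 0.6
```

```bash
python3 - <<'E'
from h import *
st()
c='wrist';im=viewer.capture(c); m=viewer.camera_model(c); cv2.imwrite("pics/w1.png",im); st()
for n,z in [("wheel_axis",90),("pocket",74),("start_key_top",92),("speed_tip",114),("jug_cap",70)]:
    for r in spot_point(c,n)[:2]: print(n,np.round(r['point']),round(r['conf'],2),atz(m,r['point'],z).round(1))
E
```

```text
t 2.2 p [524.7 -48.4 332.8] F [ 0.1 -0.8 -0. ] M [ 0.03 -0.    0.07] w 0.6
tool x,y,z in world (cols)
 [[-0.947  0.005  0.322]
 [-0.322 -0.003 -0.947]
 [-0.004 -1.     0.004]] zdir deg -71.2 q [-0.24  0.29  1.37 -0.    1.48  1.01]
t 2.25 p [527.1 -44.3 332.3] F [-0.7  3.2 -0.2] M [0.12 0.12 0.05] w 0.3
tool x,y,z in world (cols)
 [[-0.946  0.007  0.325]
 [-0.325  0.    -0.946]
 [-0.007 -1.     0.002]] zdir deg -71.0 q [-0.23  0.3   1.36  0.    1.48  1.01]
pocket [243. 189.] 0.88 [491.7 -40.1  74. ]
start_key_top [363. 209.] 0.66 [ 524.4 -212.9   92. ]
speed_tip [380. 144.] 0.77 [ 615.7 -185.1  114. ]
speed_tip [238. 192.] 0.71 [496.8 -31.8 114. ]
jug_cap [308. 174.] 0.98 [ 543.9 -124.2   70. ]
```

View pics/w1.png

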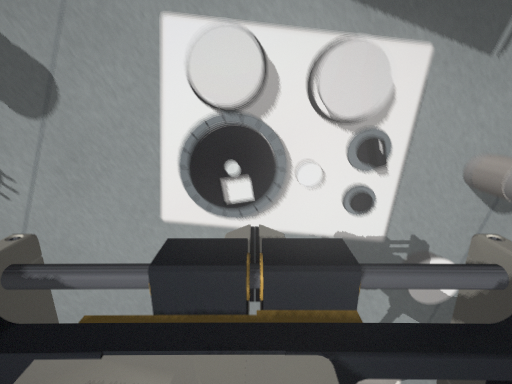

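Call:
send_rows:
  moves:
    - [[0,0,0],[0,0,0],0]
    - [[0,0,0],[0,0,0],0]

```text
time: 2.75
tool_pos: [522.5, -52.3, 333.0]
tcp_rot: [-1.566, 0.003, -2.817]
contact_force: [0.2, -0.5, -0.1]
grip_width: 0.4
```

```bash
python3 - <<'E'
from h import *
st()
c='wrist';m=viewer.camera_model(c);im=viewer.capture(c);  cv2.imwrite("pics/w2.png",im); np.save('w2m.npy',m,allow_pickle=True)
for n,z in [("wheel_axis",90),("pocket",74),("start_key_top",92),("speed_tip",114),("jug_cap",70)]:
    for r in spot_point(c,n)[:2]: print(n,np.round(r['point']),round(r['conf'],2),atz(m,r['point'],z).round(1))
# rectified top view at z=90: 1px = 0.5mm
def top(z,x0,x1,y0,y1,s):
    xs=np.arange(x1,x0,-s); ys=np.arange(y1,y0,-s)
    P=np.array([[x,y,z] for x in xs for y in ys],float)
    K=np.array([[m['fx'],0,m['cx']],[0,m['fy'],m['cy']],[0,0,1.]])
    q=cv2.projectPoints(P,np.array(m['rvec'],float),np.array(m['tvec'],float),K,np.array(m['distortion'],float))[0].reshape(len(xs),len(ys),2).astype(np.float32)
    return cv2.remap(im,q[...,0],q[...,1],cv2.INTER_CUBIC)
t=top(90,420,620,-260,80,.45); 
for x in range(440,620,20): cv2.line(t,(0,int((620-x)/.45)),(5 if x%100 else 800,int((620-x)/.45)),(0,0,255),1)
for y in range(-240,80,20): cv2.line(t,(int((80-y)/.45),0),(int((80-y)/.45),5 if y%100 else 600),(0,0,255),1)
cv2.imwrite('pics/top2.png',t)
E
```

```text
t 2.75 p [522.5 -52.3 333. ] F [ 0.2 -0.5 -0.1] M [-0.   -0.02 -0.03] w 0.4
tool x,y,z in world (cols)
 [[-0.948  0.005  0.319]
 [-0.319 -0.003 -0.948]
 [-0.003 -1.     0.005]] zdir deg -71.4 q [-0.24  0.29  1.37 -0.    1.48  1.  ]
wheel_axis [229. 167.] 0.78 [514.4 -19.5  90. ]
pocket [237. 187.] 0.81 [486.3 -38.9  74. ]
start_key_top [365. 205.] 0.75 [ 524.3 -223.3   92. ]
speed_tip [377. 143.] 0.9 [ 609.8 -190.3  114. ]
jug_cap [310. 172.] 0.63 [ 541.3 -134.8   70. ]
```

View pics/top2.png

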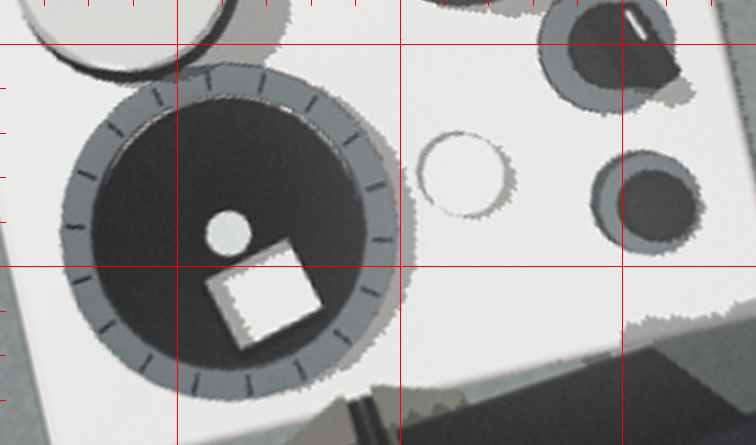

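```bash
python3 - <<'E'
from h import *
print(rel([485.5,-39.4,140]))
E
```

```text
[ 32.09873889 192.63356096 -24.36013552]
```

Call:
send_rows:
  moves:
    - [[8,40,-6],[0,0,0],0]
    - [[8,50,-6],[0,0,0],0]
    - [[8,50,-6],[0,0,0],0]
    - [[8,35,-6],[0,0,0],0]
    - [[0,15,0],[0,-5,0],0]
    - [[0,0,0],[0,-5,0],0]
    - [[0,0,0],[0,0,0],0]

```text
time: 3.92
tool_pos: [485.6, -39.3, 137.4]
tcp_rot: [-1.564, 0.005, -2.637]
contact_force: [-0.2, -0.6, 0.3]
grip_width: 0.3
```

```bash
python3 - <<'E'
from h import *
st()
c='wrist';m=viewer.camera_model(c);im=viewer.capture(c);  cv2.imwrite("pics/w3.png",im)
print(rel([485.5,-39.4,115]))
E
```

```text
t 3.92 p [485.6 -39.3 137.4] F [-0.2 -0.6  0.3] M [-0.06  0.01  0.01] w 0.3
tool x,y,z in world (cols)
 [[-0.875  0.008  0.484]
 [-0.484 -0.004 -0.875]
 [-0.005 -1.     0.007]] zdir deg -61.1 q [-0.24  0.4   1.79 -0.    0.95  0.83]
[ 0.22111497 22.47384668 -0.15435748]
```

View pics/w3.png

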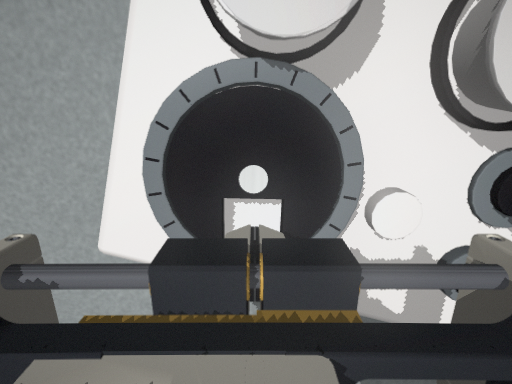

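Call:
send_rows:
  moves:
    - [[0,15,0],[0,0,0],0]
    - [[0,12,0],[0,0,0],0]
    - [[0,7,0],[0,0,0],0]
    - [[0,3,0],[0,0,0],0]
    - [[0,0,0],[0,0,0],0]

```text
time: 4.6
tool_pos: [487.3, -39.8, 100.4]
tcp_rot: [-1.561, 0.007, -2.642]
contact_force: [0.2, -1.3, 0.3]
grip_width: 0.2
```

```bash
python3 - <<'E'
from h import *
st()
c='wrist';im=viewer.capture(c);  cv2.imwrite("pics/w4.png",im)
E
```

```text
t 4.6 p [487.3 -39.8 100.4] F [ 0.2 -1.3  0.3] M [-0.05 -0.01  0.04] w 0.2
tool x,y,z in world (cols)
 [[-0.878  0.011  0.479]
 [-0.479 -0.005 -0.878]
 [-0.007 -1.     0.009]] zdir deg -61.4 q [-0.24  0.45  1.83 -0.    0.85  0.84]
```

View pics/w4.png

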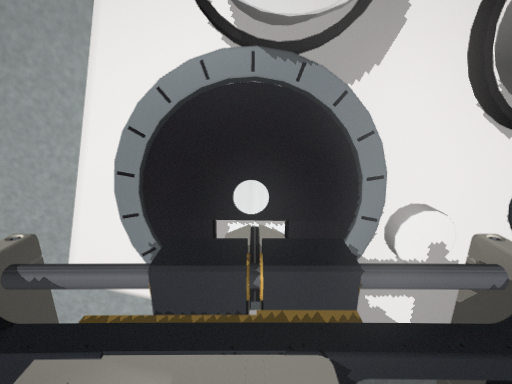

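Call:
send_rows:
  moves:
    - [[0,0,-2.3],[0,4,0],0]
    - [[0,0,-2.3],[0,4,0],0]
    - [[0,0,-2.3],[0,4,0],0]
    - [[0,0,-2.3],[0,4,0],0]

```text
time: 5.15
tool_pos: [484.8, -31.4, 102.1]
tcp_rot: [-1.562, 0.013, -2.931]
contact_force: [0.8, -1.3, 0.1]
grip_width: 0.4
```

```bash
cat >> h.py <<'E'
def arc():
    o=st(); d=o['tool_pos'][:2]-np.array([515.4,-23.2]); Rt=R.from_euler('xyz',o['tcp_rot']).as_matrix()
    print('radius',np.hypot(*d).round(1),'tcp cw from start',((-151.5-np.degrees(np.arctan2(d[1],d[0]))+180)%360-180).round(1),'tool cw',((-151.5-np.degrees(np.arctan2(Rt[1,0],Rt[0,0]))+180)%360-180).round(1))
E
python3 - <<'E'
from h import *
arc()
E
```

```text
t 5.15 p [484.8 -31.4 102.1] F [ 0.8 -1.3  0.1] M [0.04 0.   0.  ] w 0.4
tool x,y,z in world (cols)
 [[-0.978  0.014  0.209]
 [-0.209 -0.006 -0.978]
 [-0.013 -1.     0.008]] zdir deg -77.9 q [-0.22  0.44  1.84 -0.    0.85  1.14]
radius 31.7 tcp cw from start 13.5 tool cw 16.4
```

Call:
send_rows:
  moves:
    - [[0.5,1,-2.5],[0,4,0],0]
    - [[0.5,1,-2.5],[0,4,0],0]
    - [[0.5,1,-2.5],[0,4,0],0]
    - [[0,0.5,-2.5],[0,4,0],0]

```text
time: 5.65
tool_pos: [484.1, -23.3, 101.4]
tcp_rot: [-1.563, 0.021, 3.064]
contact_force: [0.3, -0.5, -0.3]
grip_width: 0.3
```

```bash
python3 - <<'E'
from h import *
arc()
c='wrist';im=viewer.capture(c);  cv2.imwrite("pics/w5.png",im)
E
```

```text
t 5.65 p [484.1 -23.3 101.4] F [ 0.3 -0.5 -0.3] M [ 0.04  0.08 -0.03] w 0.3
tool x,y,z in world (cols)
 [[-0.997  0.02  -0.077]
 [ 0.077 -0.009 -0.997]
 [-0.021 -1.     0.008]] zdir deg -94.4 q [-0.2   0.44  1.84 -0.01  0.84  1.45]
radius 31.3 tcp cw from start 28.3 tool cw 32.9
```

View pics/w5.png

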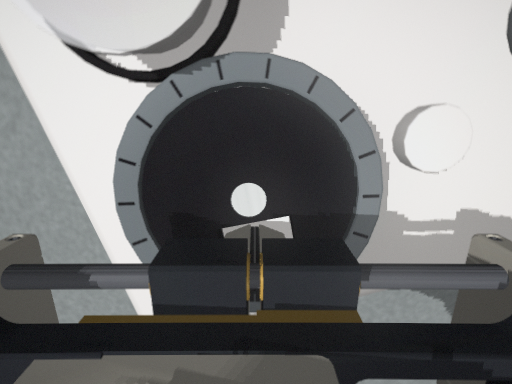

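Call:
send_rows:
  moves:
    - [[0.6,0.8,-2.8],[0,3.5,0],0]
    - [[0.6,0.8,-2.8],[0,3.5,0],0]
    - [[0.4,0.8,-2.8],[0,3.5,0],0]
    - [[0.4,0.5,-2.8],[0,3.5,0],0]
    - [[0,0,0],[0,0,0],0]

```text
time: 6.32
tool_pos: [486.0, -13.3, 100.9]
tcp_rot: [-1.567, 0.028, 2.816]
contact_force: [0.1, 0.0, 1.4]
grip_width: 0.5
```

```bash
python3 - <<'E'
from h import *
arc()
c='wrist';im=viewer.capture(c);  cv2.imwrite("pics/w6.png",im)
E
```

```text
t 6.33 p [486.  -13.3 100.9] F [0.1 0.  1.4] M [0.11 0.01 0.03] w 0.5
tool x,y,z in world (cols)
 [[-0.947  0.026 -0.32 ]
 [ 0.32  -0.013 -0.947]
 [-0.028 -1.     0.004]] zdir deg -108.7 q [-0.18  0.44  1.84 -0.01  0.83  1.72]
radius 31.1 tcp cw from start 47.1 tool cw 47.2
```

View pics/w6.png

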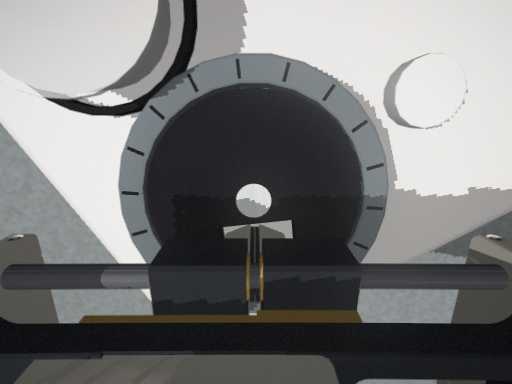

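Call:
send_rows:
  moves:
    - [[0.6,0.5,-2.8],[0,4.5,0],0]
    - [[0.6,0.5,-2.8],[0,4.5,0],0]
    - [[0.4,0.5,-2.8],[0,4.5,0],0]
    - [[0.4,0.5,-2.8],[0,4.5,0],0]
    - [[0,0,0],[0,0,0],0]

```text
time: 7.0
tool_pos: [489.6, -4.3, 99.9]
tcp_rot: [-1.575, 0.031, 2.502]
contact_force: [0.2, -0.2, -0.5]
grip_width: 0.1
```

```bash
python3 - <<'E'
from h import *
arc()
c='wrist';im=viewer.capture(c);  cv2.imwrite("pics/w7.png",im)
E
```

```text
t 7.0 p [489.6  -4.3  99.9] F [ 0.2 -0.2 -0.5] M [ 0.15  0.04 -0.01] w 0.1
tool x,y,z in world (cols)
 [[-0.802  0.027 -0.597]
 [ 0.596 -0.015 -0.802]
 [-0.031 -1.    -0.004]] zdir deg -126.6 q [-0.16  0.45  1.84 -0.01  0.83  2.06]
radius 32.0 tcp cw from start 64.8 tool cw 65.1
```

View pics/w7.png

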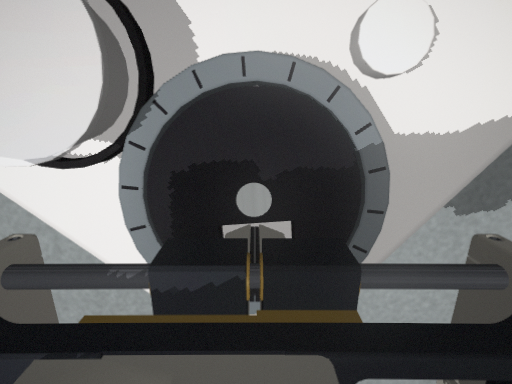

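Call:
send_rows:
  moves:
    - [[0.5,0.3,-2.8],[0,4.5,0],0]
    - [[0.5,0.3,-2.8],[0,4.5,0],0]
    - [[0.3,0,-2.8],[0,4.5,0],0]
    - [[0.3,0,-2.8],[0,4.5,0],0]
    - [[0,0,0],[0,0,0],0]

```text
time: 7.68
tool_pos: [494.7, 3.2, 99.2]
tcp_rot: [-1.58, 0.028, 2.192]
contact_force: [-0.0, -0.1, -0.9]
grip_width: 0.1
```

```bash
python3 - <<'E'
from h import *
arc()
c='wrist';im=viewer.capture(c);  cv2.imwrite("pics/w8.png",im)
E
```

```text
t 7.67 p [494.7   3.2  99.2] F [-0.  -0.1 -0.9] M [0.09 0.01 0.02] w 0.1
tool x,y,z in world (cols)
 [[-0.582  0.024 -0.813]
 [ 0.813 -0.018 -0.582]
 [-0.028 -1.    -0.009]] zdir deg -144.4 q [-0.14  0.46  1.82 -0.02  0.84  2.39]
radius 33.5 tcp cw from start 80.3 tool cw 82.9
```

View pics/w8.png

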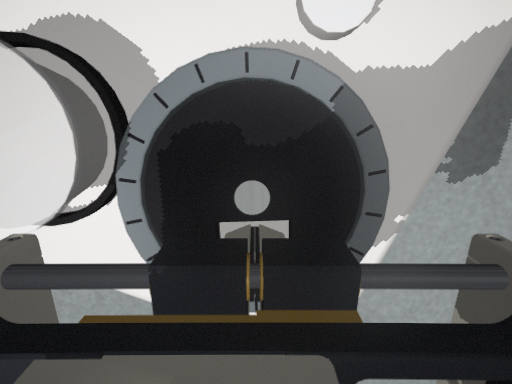

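Call:
send_rows:
  moves:
    - [[0,-6,0],[0,0,0],0]
    - [[0,-10,0],[0,0,0],0]
    - [[0,-25,0],[0,0,0],0]
    - [[0,-50,0],[0,0,0],0]
    - [[0,-50,0],[0,0,0],0]
    - [[0,-50,0],[0,-5,0],0]
    - [[0,-30,0],[0,-10,0],0]
    - [[0,0,0],[0,-10,0],0]
    - [[0,0,0],[0,-10,0],0]
    - [[0,0,0],[0,-10,0],0]
    - [[0,0,0],[0,-10,0],0]
    - [[0,0,0],[0,-10,0],0]
    - [[0,0,0],[0,-10,0],0]
    - [[0,0,0],[0,0,0],0]
    - [[0,0,0],[0,0,0],0]

```text
time: 9.6
tool_pos: [486.0, 7.9, 338.5]
tcp_rot: [-1.541, 0.024, -2.729]
contact_force: [-1.1, -0.1, 0.7]
grip_width: 0.7
```

```bash
python3 - <<'E'
from h import *
st()
c='wrist';m=viewer.camera_model(c);im=viewer.capture(c);  cv2.imwrite("pics/w9.png",im)
for n,z in [("wheel_axis",90),("pocket",74),("start_key_top",92),("speed_tip",114),("jug_cap",70)]:
    for r in spot_point(c,n)[:2]: print(n,np.round(r['point']),round(r['conf'],2),atz(m,r['point'],z).round(1))
def top(z,x0,x1,y0,y1,s):
    xs=np.arange(x1,x0,-s); ys=np.arange(y1,y0,-s)
    P=np.array([[x,y,z] for x in xs for y in ys],float)
    K=np.array([[m['fx'],0,m['cx']],[0,m['fy'],m['cy']],[0,0,1.]])
    q=cv2.projectPoints(P,np.array(m['rvec'],float),np.array(m['tvec'],float),K,np.array(m['distortion'],float))[0].reshape(len(xs),len(ys),2).astype(np.float32)
    return cv2.remap(im,q[...,0],q[...,1],cv2.INTER_CUBIC)
t=top(90,420,620,-260,80,.45); 
for x in range(440,620,20): cv2.line(t,(0,int((620-x)/.45)),(5 if x%100 else 800,int((620-x)/.45)),(0,0,255),1)
for y in range(-240,80,20): cv2.line(t,(int((80-y)/.45),0),(int((80-y)/.45),5 if y%100 else 600),(0,0,255),1)
cv2.imwrite('pics/top9.png',t)
E
```

```text
t 9.6 p [486.    7.9 338.5] F [-1.1 -0.1  0.7] M [-0.01  0.04 -0.02] w 0.7
tool x,y,z in world (cols)
 [[-0.916  0.034  0.4  ]
 [-0.401 -0.018 -0.916]
 [-0.024 -0.999  0.03 ]] zdir deg -66.4 q [-0.13  0.19  1.48 -0.01  1.43  1.03]
wheel_axis [273. 160.] 0.7 [515.8 -16.5  90. ]
pocket [256. 166.] 0.63 [495.6  -0.   74. ]
speed_tip [425. 148.] 0.75 [ 611.6 -192.7  114. ]
jug_cap [346. 171.] 0.81 [ 542.4 -129.    70. ]
```

View pics/top9.png

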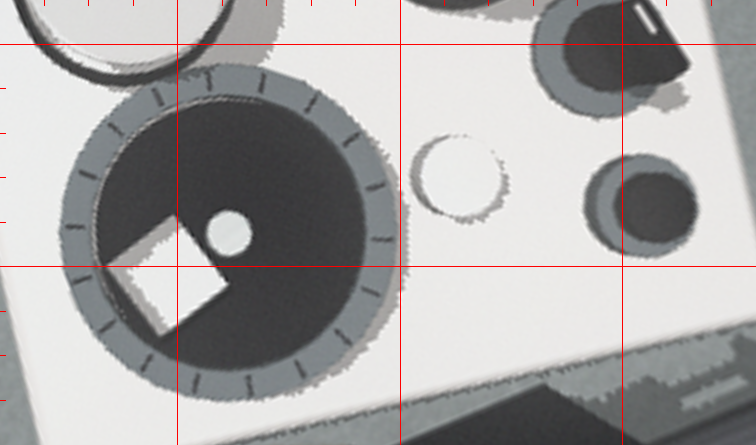

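```bash
python3 - <<'E'
from h import *
print(rel([527,-214.5,250]))
E
```

```text
[ 54.20266593  93.29599113 217.28302163]
```

Call:
send_rows:
  moves:
    - [[11,0,43],[-1.7,0,-1.4],0]
    - [[11,13,43],[0,0,0],0]
    - [[11,20,43],[0,0,0],0]
    - [[11,20,43],[0,0,0],0]
    - [[10,20,40],[0,0,0],0]
    - [[0,0,0],[0,0,0],0]
    - [[0,0,0],[0,0,0],0]

```text
time: 10.78
tool_pos: [523.7, -213.5, 263.7]
tcp_rot: [-1.572, -0.0, -2.728]
contact_force: [-0.0, -0.4, 0.2]
grip_width: 0.7
```

```bash
python3 - <<'E'
from h import *
st()
c='wrist';m=viewer.camera_model(c);im=viewer.capture(c);  cv2.imwrite("pics/w10.png",im)
for n,z in [("start_key_top",92),("speed_tip",114),("jug_cap",70)]:
    for r in spot_point(c,n)[:2]: print(n,np.round(r['point']),round(r['conf'],2),atz(m,r['point'],z).round(1))
print(rel([527,-214.5,124]), proj(m,[527,-214.5,92]))
E
```

```text
t 10.78 p [ 523.7 -213.5  263.7] F [-0.  -0.4  0.2] M [-0.01  0.02  0.04] w 0.7
tool x,y,z in world (cols)
 [[-0.916 -0.001  0.402]
 [-0.402  0.001 -0.916]
 [ 0.    -1.    -0.002]] zdir deg -66.3 q [-0.52  0.41  1.38  0.    1.35  0.63]
start_key_top [259. 182.] 0.69 [ 525.7 -219.    92. ]
speed_tip [267.  98.] 0.71 [ 611.3 -189.2  114. ]
jug_cap [193. 135.] 0.62 [ 541.3 -127.    70. ]
[ -2.12184423 140.36968497   2.80772178] [256.13114759 179.09071624]
```

View pics/w10.png

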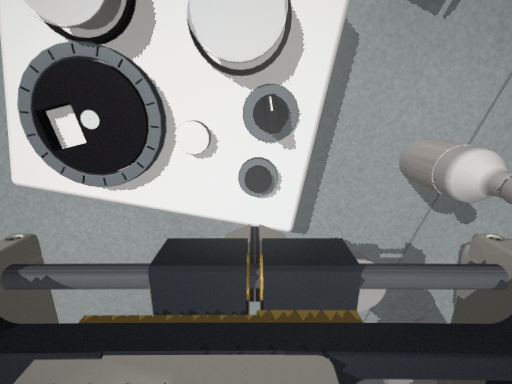

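```bash
python3 - <<'E'
from h import *
m=viewer.camera_model('wrist');p=atz(m,[259,179.5],92);print(p, rel([p[0],p[1],124]))
E
```

```text
[ 528.13235079 -217.28798399   92.        ] [ -2.03338669 140.36826986   5.81558586]
```

Call:
send_rows:
  moves:
    - [[-2,30,3],[0,0,0],0]
    - [[0,40,3],[0,0,0],0]
    - [[0,35,0],[0,0,0],0]
    - [[0,20,0],[0,0,0],0]
    - [[0,5,0],[0,0,0],0]
    - [[0,0,0],[0,0,0],0]

```text
time: 11.72
tool_pos: [531.6, -214.1, 136.5]
tcp_rot: [-1.563, 0.007, -2.72]
contact_force: [1.0, -0.2, 0.2]
grip_width: 0.3
```

```bash
python3 - <<'E'
from h import *
st(); print(rel([528,-217.2,108]))
c='wrist';im=viewer.capture(c);  cv2.imwrite("pics/w11.png",im)
E
```

```text
t 11.72 p [ 531.6 -214.1  136.5] F [ 1.  -0.2  0.2] M [ 0.03  0.01 -0.03] w 0.3
tool x,y,z in world (cols)
 [[-0.912  0.01   0.409]
 [-0.409 -0.004 -0.912]
 [-0.007 -1.     0.008]] zdir deg -65.8 q [-0.52  0.53  1.55  0.    1.05  0.63]
[ 4.73968243 28.46829872  1.15500626]
```

View pics/w11.png

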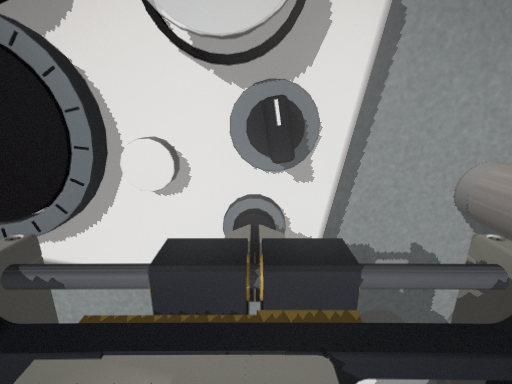

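Call:
send_rows:
  moves:
    - [[5,12,1],[0,0,0],0]
    - [[0,6,0],[0,0,0],0]
    - [[0,3,0],[0,0,0],0]
    - [[0,3,0],[0,0,0],0]

```text
time: 12.28
tool_pos: [528.4, -218.1, 113.5]
tcp_rot: [-1.559, 0.01, -2.72]
contact_force: [-0.3, 0.2, 1.7]
grip_width: 0.5
```

```bash
python3 - <<'E'
from h import *
st()
E
```

```text
t 12.28 p [ 528.4 -218.1  113.5] F [-0.3  0.2  1.7] M [ 0.07  0.13 -0.  ] w 0.5
tool x,y,z in world (cols)
 [[-0.912  0.014  0.409]
 [-0.409 -0.006 -0.912]
 [-0.01  -1.     0.011]] zdir deg -65.8 q [-0.53  0.56  1.58  0.    0.99  0.62]
```

Call:
send_rows:
  moves:
    - [[0,3,0],[0,0,0],0]
    - [[0,3,0],[0,0,0],0]
    - [[0,2,0],[0,0,0],0]
    - [[0,2,0],[0,0,0],0]

```text
time: 12.78
tool_pos: [528.5, -218.1, 108.0]
tcp_rot: [-1.557, 0.011, -2.719]
contact_force: [-7.0, 3.9, 19.3]
grip_width: 0.3
```

Call:
send_rows:
  moves:
    - [[0,1.5,0],[0,0,0],0]
    - [[0,1.5,0],[0,0,0],0]

```text
time: 13.02
tool_pos: [528.4, -218.0, 108.1]
tcp_rot: [-1.556, 0.011, -2.719]
contact_force: [-4.5, 2.7, 12.0]
grip_width: 0.5
```

Call:
send_rows:
  moves:
    - [[0,-5,0],[0,0,0],0]
    - [[0,-10,0],[0,0,0],0]
    - [[0,-30,0],[0,0,0],0]
    - [[0,-50,0],[0,0,0],0]
    - [[0,-50,0],[0,0,0],0]
    - [[0,-50,0],[0,0,0],0]
    - [[0,-20,0],[0,0,0],0]
    - [[0,0,0],[0,0,0],0]
    - [[0,0,0],[0,0,0],0]
    - [[0,0,0],[0,0,0],0]

```text
time: 14.28
tool_pos: [524.5, -215.7, 328.7]
tcp_rot: [-1.558, 0.01, -2.719]
contact_force: [-0.3, -0.1, -0.1]
grip_width: 0.4
```

```bash
python3 - <<'E'
from h import *
st()
c='wrist';m=viewer.camera_model(c);im=viewer.capture(c);  cv2.imwrite("pics/w12.png",im)
for n,z in [("pocket",74),("start_key_top",92),("speed_tip",114),("jug_cap",70)]:
    for r in spot_point(c,n)[:1]: print(n,np.round(r['point']),round(r['conf'],2),atz(m,r['point'],z).round(1))
cv2.imwrite('pics/side12.png',viewer.capture('side'))
E
```

```text
t 14.28 p [ 524.5 -215.7  328.7] F [-0.3 -0.1 -0.1] M [ 0.01  0.03 -0.03] w 0.4
tool x,y,z in world (cols)
 [[-0.912  0.015  0.41 ]
 [-0.41  -0.008 -0.912]
 [-0.01  -1.     0.013]] zdir deg -65.8 q [-0.53  0.37  1.27  0.    1.49  0.62]
start_key_top [252. 170.] 0.6 [ 526.2 -215.6   92. ]
speed_tip [265. 104.] 0.93 [ 611.9 -194.   114. ]
jug_cap [199. 133.] 0.98 [ 540.4 -126.9   70. ]
```

View pics/w12.png

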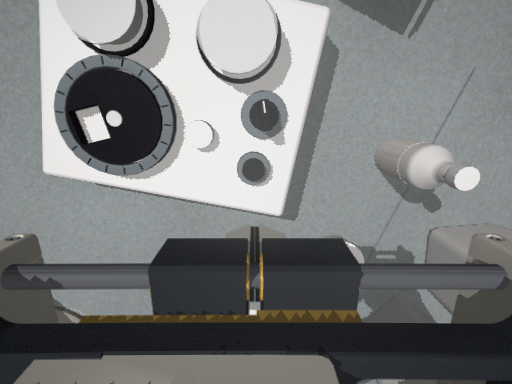

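View pics/side12.png

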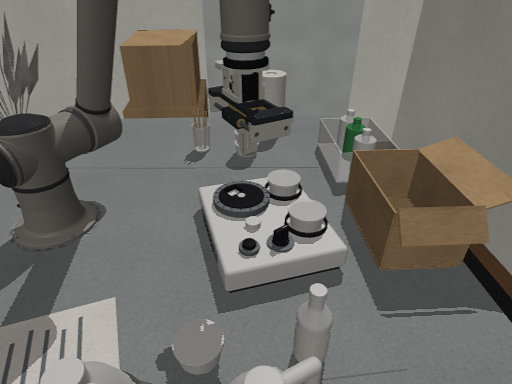

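The key is up again at side pixel (249,245). The wheel's pocket points left at wrist pixel (92,124), unchanged since the turn. The cups, cap and knob stand where they were, and the arm is clear. I'm handing the job in.

```bash
python3 -c "
from plant import bot
print(bot.close_job())"
```

```text
the job is handed in; nothing more can be done
None
```

I pushed the timer wheel four clicks clockwise with the closed fingers in its pocket. Then I pressed the start key fully down, released it and handed the job in at about 14 s of the 64 s allowed.

- **Wheel:** the picture after the push shows it turned about 81° from the start, so it sits in the 80° stop. It looked unchanged after the key press, though in that last picture the network did not find the pocket, so I judged it by eye.
- **Start key:** the fingers stopped 6 mm below the key's top with 12–19 N on them, well over the 5 N needed, so it was fully down. In the final pictures it is up again. The joint value itself cannot be read directly.
- **Everything else:** by eye, the cups, cap, bottles and speed knob stand where they were in the last wrist and side pictures. The network's readings for the cap and knob tip moved by no more than its own scatter of several mm. The stick cup and cup stack were never near the arm's path, and the stack was mostly hidden behind the gripper in the last side picture.
- **Arm:** it ended about 215 mm above the key, with the force reading close to zero.

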